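# Shut the reference drawer and hold the orange swatch plate in the colour reader

## Robot

A 6-joint arm with a two-finger parallel gripper is mounted at the origin on the work surface. World frame = base frame: x ahead of the robot, y to its left, z up, the work surface at z = 0. Lengths are in m, angles in rad, forces in N, time in s.
With the tool pointing down it reaches from about 0.4 to 0.825 m from the base axis. Payload 7 kg.
Tool frame: the origin (TCP) lies where the fingers leave the gripper's body, on its centre line; the fingertips stand 66 mm ahead of it and the grasp point (between the pads) lies 47 mm ahead of it (bot.nose_length is the distance from the TCP to the fingertips, in m); z points along the fingers, y is the line along which they close (so a half turn about z gives the same grasp; the last joint's range is limited). The gripper opens to 88 mm and grips with 3 to 60 N. Pads are 19 mm wide; open, the fingers measure 130 mm over their backs; the gripper's body (78 mm by 193 mm) begins 47 mm behind the grasp point.
Start: joints at [1.534, 0.359, 0.012, 0, -1.224, -0.288], TCP at [0.215, 0.64, 0.292] pointing down, gripper open.
Joint ranges: [-3.07, 3.07], [-1.43, 2.12], [-1.02, 1.25], [-3.03, 1.67], [-3.05, -0], [-3.03, 3.03]. Speed limits (rad/s): [2.39, 2.39, 3.01, 3.14, 3.14, 3.14].

## Interface

Orientations are given as [roll, pitch, yaw] about the fixed x, y, z axes, in that order (R = Rz(yaw) Ry(pitch) Rx(roll)).
In Python, from plant import bot gives the robot as it stands.
- The arm moves only by the tool servo_tool, never from a script. Its argument "deltas" is a list of rows, each a list of 3 entries, a list of its own where there are three numbers: the finger opening in cm, from 0 to 8.76, then the shift along the tool's x, y, z in cm, then the turn about the tool's z in degrees. In form: [[jaw, [x, y, z], turn], ...]. A call has 1 to 10 rows; each row shifts and turns the commanded pose from where the row before left it, along the tool's axes as they then stand; what a row does not reach is not made up. A row lasts 1/10 s, in which the tool goes at most 50 mm and 8.59 degrees, less where a joint would pass 70% of its speed; a pose out of reach is approached as far as the arm can. A call with a gripper value outside its range is refused whole. The fingers move at their own pace and stop on an object; "newtons" is the grip in N (left out, the last holds). Time passes only in rows, so rows that do not move let the fingers close. It gives the time, the measured TCP pose, the force, the opening and the grip force at its end, in the units of the state.
- bot.get_obs(): the state, without advancing time (a new reading comes with each control period).
- bot.get_image(name): name is "scene" or "top"; returns the picture (400x640x3 uint8, red, green, blue); there is no depth.
- bot.calibration(name): a dict with "vertical_fov" (degrees; the focal length in pixels is half the picture's height over the tangent of half this angle, whatever the lens; pixels are square), "cx", "cy" (the principal point, pixels), "dist" ([k1, k2, p1, p2, k3] as OpenCV has them; the pictures are not rectified), "R" (3x3) and "t" (3): a world point X has camera coordinates R X + t. Camera axes: x right, y down, z forward; pixel columns grow to the right and rows downward; lengths in m; the calibration is good to about 2 mm. A picture is of the moment at which its call begins. calibration takes no time and is no camera call.
- bot.job_done(): hands the job in; it is judged then, once.
Trained networks look in the newest picture that a camera, given by its name, has taken for a name from the list of things; names that differ only in an ending like _2 or _b are one class to them, and where a whole thing is asked for, a point or a joint stands for the part that bears it (a point fixed in the world has none). Each returns a list of dicts, best first, with "confidence" (0 to 1); they miss things now and then, are a little off and sometimes report something else, mostly with a low value. They report only what shows in the picture. A call takes as long as a camera call. They do not tell look-alikes from the thing itself.
- bot.search_frame(camera, name): "position" ([column, row] in pixels, amid what is visible of it).
The state is a dict: "time_s": time; "joint_pos": joint angles; "qvel": joint speeds; "joint_torque": joint torques, N m; "tcp_pos": TCP position; "tcp_rot": TCP orientation; "force": force on the tool from outside, world axes, zero at the start; "moment": the same for the moment, N m; "width": finger opening in m; "grip_force": force on a finger pad.
Only numpy, scipy, OpenCV 4.12 (cv2) and the standard library are available. Lean on these libraries where they do the work, as an engineer would, in place of code of your own. Each camera call takes 0.05 s, during which the arm holds its last target. There are 200 camera calls.

## Task

Push the colour reader's blue drawer fully shut. Then take the swatch plate with the orange handle out of the wooden rack and lower it upright into the black-collared slot on top of the reader until the yellow line across the plate is level with the rim of the collar, and finish while still holding it there, still and not pressed hard against the reader. Do not let go of it, and leave the other plates and everything else on the table where they are.

Things in the scene. Friction and masses are not known exactly. Their poses are not given: they have to be found in the camera images.
- drawer (a joint): opening of the reader's drawer in m: 0 = fully shut, up to 0.075 = open towards the robot side. It slides along the reader's -x axis, with about 1.5 N of friction and no spring, and has a hard stop at 0. It moves with the reader.
- drawer_face (a point): centre of the drawer's flat outer face, which is blue, 104 mm wide (y) and 68 mm high (z), its middle 48 mm above the table. Its axes are the reader's: -x points out of the drawer towards the robot, so pushing along +x shuts it. When shut the face stands 12 mm proud of the reader's case. The reader's top is 90 mm above the table; nothing stands above the drawer's front.
- reader: the colour reader, a fixed white and grey box 160 mm deep (x), 240 mm wide (y), 90 mm high; origin at the centre of its underside, front (display, drawer) facing -x. Slot on its right half (-y), drawer in its left half (+y). A black sensor hump runs across the top at the rear (x 47 to 77 mm), up to 120 mm above the table.
- slot (a point): centre of the slot's mouth, level with the rim of the black collar, 94 mm above the table; axes are the reader's. It lies at x -15, y -60 mm in the reader's frame. The slot is vertical, 10 mm wide along x and 62 mm long along y (2 mm more than the plate each way), its walls straight for 75 mm, then a floor. The collar's top 4 mm flare at 45 degrees to 18 by 70 mm as a lead-in.
- rack: fixed wooden rack 50 mm deep (x), 240 mm wide (y), 36 mm high; origin at the centre of its underside. Three pockets in a row along y, 78 mm apart, the middle one at the origin, each 10 by 62 mm and 30 mm deep; a plate stands in each, in any order, its axes along the rack's (within the pocket's play).
- orange: the orange swatch plate: a dark plate 8 mm thick (x), 60 mm wide (y) and 90 mm high, with an orange handle block on top 20 mm thick (x), 36 mm wide (y), 32 mm high, from 90 to 122 mm above the foot. Both sides look alike, so a half turn is as good. It weighs about 90 g. Origin at the centre of its foot; z up.
- orange_mid (a point): centre of the orange plate, 61 mm above its foot and 45 mm below the middle of its handle; axes as the plate's.
- orange_line (a point): point on the orange plate's centre plane at the height of its yellow line, 50 mm above its foot and 56 mm below the middle of its handle; axes as the plate's.
- green_mid (a point): swatch plate like the orange one but with a green handle and swatch, standing in another pocket of the rack; a bystander. This point is its centre, 61 mm above its foot.
- white_mid (a point): swatch plate like the orange one but with a white handle and swatch, standing in another pocket of the rack; a bystander. This point is its centre, 61 mm above its foot.
- cone_red: cone of red thread, 60 mm across, 112 mm high; origin under its centre; a bystander
- cone_yellow: cone of yellow thread, 60 mm across, 112 mm high; origin under its centre; a bystander
- dyejar: dye jar with a blue cap, 56 mm across, 75 mm high; origin under its centre; a bystander
- tape: cardboard tape ring lying flat, 90 mm across, 24 mm high; origin under its centre; a bystander
- weight: dark steel pattern weight with a knob, 56 mm across, 46 mm high; origin under its centre; a bystander
- iron: clothes iron resting on its sole, about 215 by 100 mm, 119 mm high; origin on the sole; a bystander
Things that resemble listed ones, but are neither listed nor needed, are in the scene too. What is shaped like the orange but purple is not meant.

How it is judged:
On the way, in this order (a step that is already met when the one before it is completed fails the run):
1. the drawer is fully shut (within 4 mm) (value of joint drawer below 0.004 m), for 0.2 s.
2. the orange plate has been lowered at least 15 mm into the slot (horizontal distance between orange_line and slot below 0.004 m and angle between the y axis of orange_line and the y axis of slot, either way round below 0.09 rad and angle between orange_line's own z axis and vertical below 0.09 rad and z of orange_line in the frame of slot below 0.035 m), for 0.1 s.
At the end, for the whole second after the job is handed in: Drawer shut (4 mm). Orange plate gripped (>1 N) in the slot: centred within 4 mm, upright and aligned within 0.09 rad, yellow line within 6 mm of the rim height, at rest, under 8 N on the reader. Other plates within 15 mm, other loose things within 30 mm of their start (value of joint drawer below 0.004 m and horizontal distance between orange_line and slot below 0.004 m and angle between the y axis of orange_line and the y axis of slot, either way round below 0.09 rad and angle between orange_line's own z axis and vertical below 0.09 rad and z of orange_line in the frame of slot between -0.006 and 0.006 m and contact force between the fingers and orange above 1 N and contact force between orange and reader below 8 N and linear speed of orange below 0.02 m/s and distance of each of green_mid, white_mid from where it was at the start of the episode below 0.015 m and distance of each of cone_red, cone_yellow, dyejar, tape, weight, iron from where it was at the start of the episode below 0.03 m); the arm keeps its last pose, push and grip.
It fails at once if another plate or a loose bystander is knocked or carried off (over 30 mm) (distance of any of green_mid, white_mid, cone_red, cone_yellow, dyejar, tape, weight, iron from where it was at the start of the episode above 0.03 m).
It also fails if it takes over 72 s, if anything falls off the work surface, if the arm or the gripper's body presses on something with over 40 N, if the wrist force passes 120 N, or if a joint passes its speed limit or range.

## Working session

There is one attempt and no reset: what is moved stays moved. The work goes in short steps, Python scripts to look and compute and a tool call to move; the robot and the scene stay as the last step left them, time stands still between calls to the robot, and variables do not carry over. Pictures are saved under pics/ and viewed, at most 10 in all, crops included, and the job is handed in when it is done.

Besides the shell and the picture viewer there is one more tool, called after "Request:" by a JSON object that holds its "api" and its "payload". servo_tool: Moves the arm, as the interface text tells. Its arguments: {"type":"object","properties":{"deltas":{"type":"array","items":{"type":"array"}},"newtons":{"type":"number"}},"required":["deltas"]}

```bash
mkdir -p pics; python3 - <<'E'
from plant import bot
import cv2
o=bot.get_obs(); print({k:o[k] for k in('time_s','tcp_pos','tcp_rot','width')})
for n in('scene','top'):
    cv2.imwrite(f'pics/{n}0.png',bot.get_image(n)[:,:,::-1]); print(bot.calibration(n))
    for k in('drawer_face','slot','reader','rack','orange','green_mid','white_mid'):
        try: print(n,k,[(d['position'],round(d['confidence'],2)) for d in bot.search_frame(n,k)][:3])
        except Exception as e: print(n,k,e)
E
```

```text
{'time_s': 0.0, 'tcp_pos': array([0.21530009, 0.63934596, 0.29120963]), 'tcp_rot': array([ 3.13991193e+00, -1.67206712e-04, -3.24897727e-01]), 'width': 0.08786340049426336}
{'vertical_fov': 49.73666221114217, 'cx': 317.8201824195508, 'cy': 187.8547625421483, 'dist': array([-0.03957087,  0.        ,  0.        ,  0.        ,  0.        ]), 'R': array([[-0.74880925,  0.66261779,  0.01491166],
       [ 0.40662429,  0.47705102, -0.77915276],
       [-0.5233941 , -0.57737335, -0.62665671]]), 't': array([ 0.42739408, -0.16516802,  1.44606746])}
scene drawer_face [([404.3, 231.8], 0.56)]
scene slot [([345.8, 247.3], 0.72)]
scene reader [([347.8, 245.5], 0.74)]
scene rack [([294.9, 176.1], 0.81)]
scene orange [([349.8, 155.2], 0.87)]
scene green_mid [([277.9, 136.5], 0.93)]
scene white_mid [([309.4, 162.2], 0.94), ([345.8, 241.9], 0.74)]
{'vertical_fov': 55.21955335926171, 'cx': 322.76934025461827, 'cy': 196.88321434036564, 'dist': array([-0.06395756,  0.        ,  0.        ,  0.        ,  0.        ]), 'R': array([[ 0.00372495, -0.99982361, -0.01840831],
       [-0.99275485, -0.0014865 , -0.12014823],
       [ 0.12009967,  0.01872249, -0.99258528]]), 't': array([0.01253951, 0.56244921, 1.06541697])}
top drawer_face [([254.6, 205.5], 0.92)]
top slot [([269.7, 176.9], 0.74)]
top reader [([267.3, 177.0], 0.78), ([422.9, 215.6], 0.44)]
top rack [([390.4, 219.7], 0.76)]
top orange [([397.3, 214.6], 0.66), ([253.4, 206.8], 0.47), ([386.6, 220.9], 0.34)]
top green_mid [([422.3, 216.3], 0.62)]
top white_mid [([368.5, 214.8], 0.44), ([249.8, 207.0], 0.33)]
```

```bash
python3 - <<'E'
import cv2
a=cv2.imread('pics/top0.png'); cv2.imwrite('pics/top0c.png',cv2.resize(a[110:290,200:460],None,fx=3,fy=3,interpolation=cv2.INTER_CUBIC))
a=cv2.imread('pics/scene0.png'); cv2.imwrite('pics/scene0c.png',cv2.resize(a[70:340,220:500],None,fx=2.2,fy=2.2,interpolation=cv2.INTER_CUBIC))
E
```

```text
(no output)
```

View pics/top0.png

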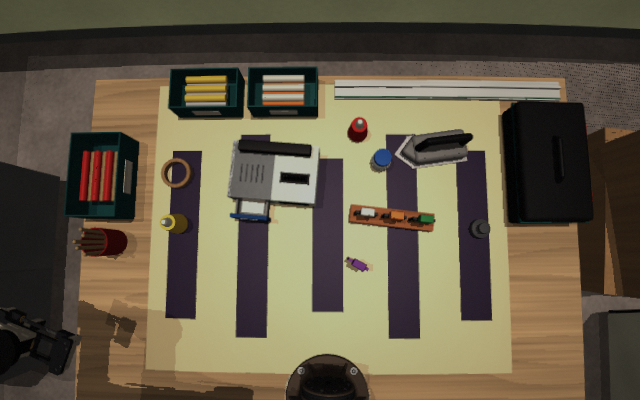

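View pics/top0c.png

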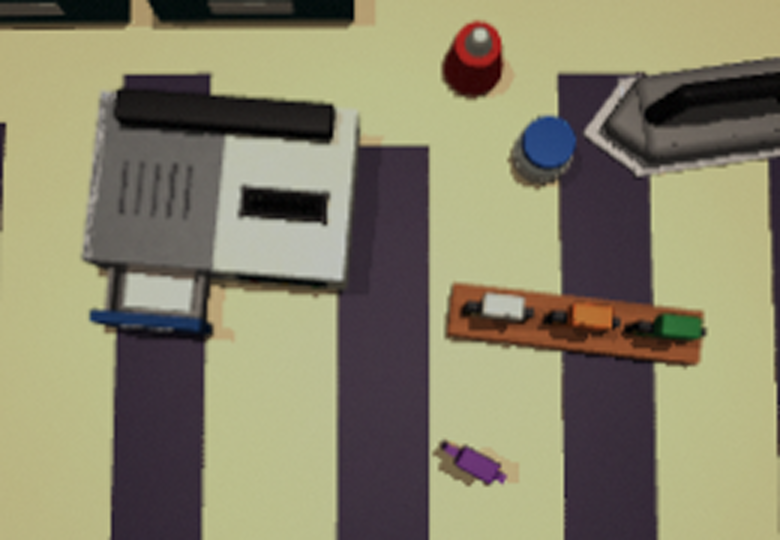

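View pics/scene0c.png

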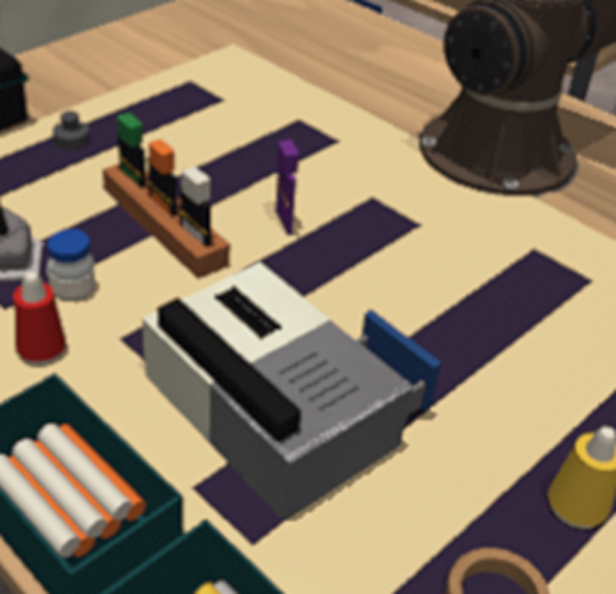

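The top view shows the reader with its open blue drawer at (250,215), the collar slot at (295,178), and the rack at (390,218). Along the rack stand white (368,213), orange (397,215) and green (427,218), with the purple decoy at (357,264). Next I'll zoom in to pick features accurately.

```bash
cat > h.py <<'E'
import numpy as np, cv2
from plant import bot
def cal(n):
    c=bot.calibration(n); f=200/np.tan(np.radians(c['vertical_fov']/2))
    return np.array([[f,0,c['cx']],[0,f,c['cy']],[0,0,1]]),c['dist'],c['R'],c['t']
C={n:cal(n) for n in('scene','top')}
def proj(n,X):
    K,d,R,t=C[n]; return cv2.projectPoints(np.atleast_2d(np.array(X,float)),cv2.Rodrigues(R)[0],t,K,d)[0][:,0]
def back(n,uv,z):
    K,d,R,t=C[n]; p=cv2.undistortPoints(np.array(uv,float).reshape(-1,1,2),K,d)[:,0]
    r=np.c_[p,np.ones(len(p))]@R; o=-R.T@t
    return o+r*((z-o[2])/r[:,2])[:,None]
def blob(img,mask,box):
    m=np.zeros(img.shape[:2],np.uint8); x0,y0,x1,y1=box; m[y0:y1,x0:x1]=mask[y0:y1,x0:x1]
    n,l,s,c=cv2.connectedComponentsWithStats(m); i=1+np.argmax(s[1:,4]); return c[i],s[i,4],l==i
E
python3 - <<'E'
from h import *
a=cv2.imread('pics/top0.png'); s=cv2.imread('pics/scene0.png')
print('cam',-C['top'][2].T@C['top'][3],-C['scene'][2].T@C['scene'][3])
g=a.max(2)
for nm,z,box in(('slot',.094,(270,165,315,190)),):
    c,n,_=blob(a,(g<90).astype(np.uint8),box); print(nm,c,n,back('top',c,z))
h=cv2.cvtColor(a,cv2.COLOR_BGR2HSV); hs=cv2.cvtColor(s,cv2.COLOR_BGR2HSV)
for nm,lo,hi in(('orange',5,18),('green',50,80)):
    bt=(385,205,440,225); bs=(255,110,330,160)
    ct=blob(a,((h[...,0]>=lo)&(h[...,0]<=hi)&(h[...,1]>170)&(h[...,2]>90)).astype(np.uint8),bt)[:2]
    cs=blob(s,((hs[...,0]>=lo)&(hs[...,0]<=hi)&(hs[...,1]>130)&(hs[...,2]>70)).astype(np.uint8),bs)[:2]
    print(nm,ct,back('top',ct[0],.128),cs,back('scene',cs[0],.115))
up=lambda im,x0,y0,x1,y1,f:cv2.resize(im[y0:y1,x0:x1],None,fx=f,fy=f,interpolation=cv2.INTER_CUBIC)
A=up(a,222,130,327,228,7); cv2.imwrite('pics/topz.png',A[:600])
B=np.zeros((600,800,3),np.uint8); p=up(a,340,198,440,238,7); B[:280,:700]=p
q=up(s,260,115,345,205,3.5); B[280:280+len(q),:q.shape[1]]=q
q=up(s,280,185,425,275,3.4); q=q[:320,:490]; B[280:280+len(q),305:305+q.shape[1]]=q
cv2.imwrite('pics/mix.png',B)
E
```

```text
cam [ 0.43037124 -0.00657388  1.12532531] [1.14406116 0.63051546 0.7711236 ]
slot [294.49285714 177.95357143] 280 [[0.60726189 0.09052622 0.094     ]]
orange (array([400.71008403, 215.81092437]), np.int32(238)) [[ 0.50159893 -0.19136046  0.128     ]] (array([276.35532995, 153.82233503]), np.int32(197)) [[ 0.58418716 -0.15546442  0.115     ]]Traceback (most recent call last):
  File "<stdin>", line 10, in <module>
  File "h.py", line 15, in blob
    n,l,s,c=cv2.connectedComponentsWithStats(m); i=1+np.argmax(s[1:,4]); return c[i],s[i,4],l==i
                                                     ~~~~~~~~~^^^^^^^^^
    return _wrapfunc(a, 'argmax', axis=axis, out=out, **kwds)
    return bound(*args, **kwds)
ValueError: attempt to get argmax of an empty sequence
```

```bash
python3 - <<'E'
from h import *
a=cv2.imread('pics/top0.png'); s=cv2.imread('pics/scene0.png')
up=lambda im,x0,y0,x1,y1,f:cv2.resize(im[y0:y1,x0:x1],None,fx=f,fy=f,interpolation=cv2.INTER_CUBIC)
cv2.imwrite('pics/topz.png',up(a,222,135,327,225,6.5)[:600])
B=np.zeros((600,800,3),np.uint8); B[:280,:700]=up(a,340,198,440,238,7)
B[280:595,:297]=up(s,260,115,345,205,3.5)
B[280:580,305:785]=up(s,280,180,400,255,4)
cv2.imwrite('pics/mix.png',B)
E
```

```text
Traceback (most recent call last):
ValueError: could not broadcast input array from shape (315,298,3) into shape (315,297,3)
```

View pics/topz.png

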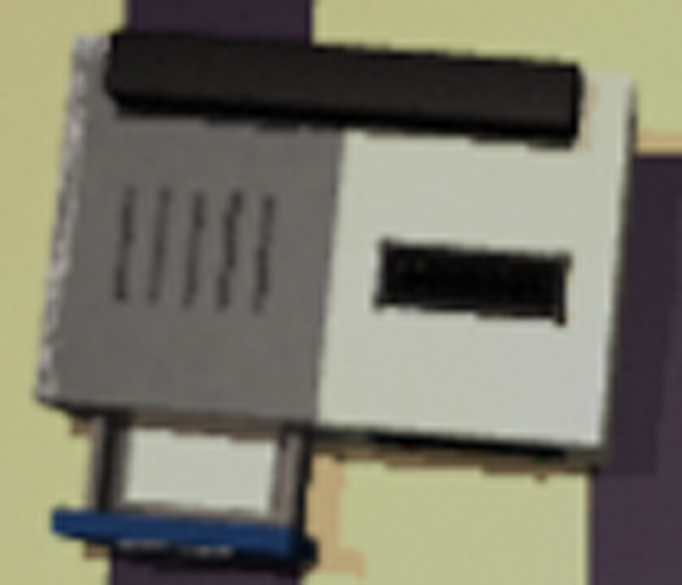

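The top zoom shows the collar corners at about (382,240), (570,257), (562,322) and (376,306) in zoom pixels. The reader's top front corners are at (38,398) and (603,447), the rear-right corner is at (632,75), and the blue face is at about (55,520) to (312,548).

```bash
python3 - <<'E'
from h import *
a=cv2.imread('pics/top0.png'); s=cv2.imread('pics/scene0.png')
up=lambda im,x0,y0,x1,y1,f:cv2.resize(im[y0:y1,x0:x1],None,fx=f,fy=f,interpolation=cv2.INTER_CUBIC)
B=np.zeros((600,800,3),np.uint8); B[:280,:700]=up(a,340,198,440,238,7)
B[280:595,:298]=up(s,260,115,345,205,3.5)
B[280:580,305:785]=up(s,280,180,400,255,4)
cv2.imwrite('pics/mix.png',B)
t=lambda L:[((u+.5)/6.5-.5+222,(v+.5)/6.5-.5+135) for u,v in L]
P=back('top',t([(382,240),(570,257),(562,322),(376,306)]),.094); print('collar',P.round(4),P.mean(0))
Q=back('top',t([(38,398),(603,447),(632,75),(320,420)]),.09);print('top',Q.round(4))
D=back('top',t([(55,512),(312,543)]),.082);print('drawer',D.round(4))
yaw=lambda p,q:np.arctan2(*(q-p)[1::-1])  # left to right = -y axis
f=lambda p,q:np.arctan2((p-q)[1],(p-q)[0])-np.pi/2
print('yaws',f(P[0],P[1]),f(P[3],P[2]),f(Q[0],Q[1]),f(D[0],D[1]))
E
```

```text
collar [[0.6252 0.1297 0.094 ]
 [0.6179 0.0501 0.094 ]
 [0.5902 0.0532 0.094 ]
 [0.597  0.1318 0.094 ]] [0.60759388 0.09120897 0.094     ]
top [[0.5582 0.2754 0.09  ]
 [0.5379 0.0358 0.09  ]
 [0.6976 0.0245 0.09  ]
 [0.5491 0.1551 0.09  ]]
drawer [[0.5105 0.2687 0.082 ]
 [0.4978 0.1587 0.082 ]]
yaws -0.09154607760636746 -0.08608340330819764 -0.08473714378755837 -0.11530944018573552
```

View pics/mix.png

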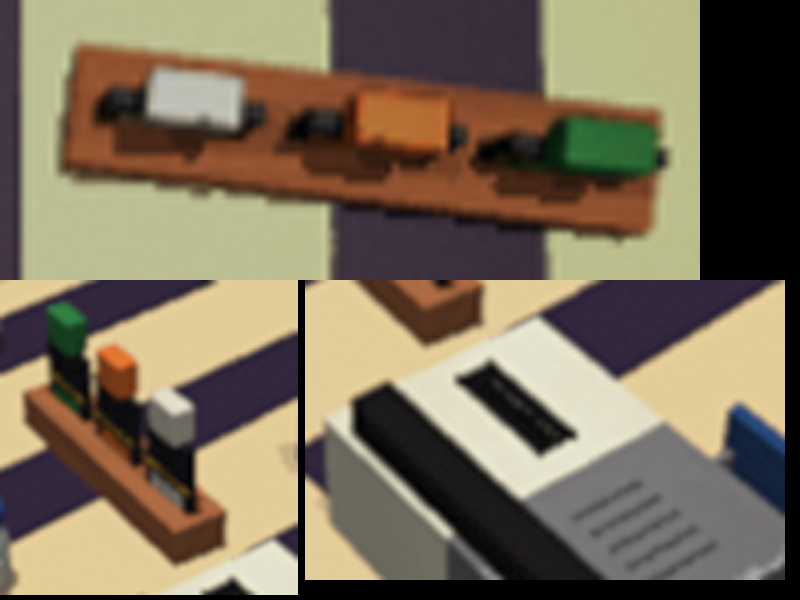

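```bash
python3 - <<'E'
from h import *
f=lambda p,q:np.arctan2((p-q)[1],(p-q)[0])-np.pi/2
sc=lambda L,ox,oy,k,X,Y:[((u-ox+.5)/k-.5+X,(v-oy+.5)/k-.5+Y) for u,v in L]
P=back('scene',sc([(458,377),(490,361),(577,436),(541,457)],305,280,4,280,180),.094); print('collar scene',P.round(4),P.mean(0))
R=back('top',sc([(78,45),(660,110),(650,237),(62,173)],0,0,7,340,198),.036); print('rack',R.round(4),R.mean(0),f(R[0],R[1]),f(R[3],R[2]),np.linalg.norm(R[0]-R[1]),np.linalg.norm(R[0]-R[3]))
S=back('scene',sc([(26,392),(176,542),(224,516)],0,280,3.5,260,115),.036);print('rack scene',S.round(4),'mid of opp corners',(S[0]+S[2])/2)
H=back('top',sc([(358,90),(452,97),(447,152),(355,145)],0,0,7,340,198),.128); print('handle',H.round(4),H.mean(0))
print('handle scene top',back('scene',sc([(117,356)],0,280,3.5,260,115),.128))
D=back('scene',[(404,232)],.048);print(D)
E
```

```text
collar scene [[0.619  0.0526 0.094 ]
 [0.5944 0.0541 0.094 ]
 [0.6012 0.1359 0.094 ]
 [0.6291 0.1351 0.094 ]] [0.61092105 0.09442042 0.094     ]
rack [[ 0.5418 -0.0661  0.036 ]
 [ 0.5155 -0.3035  0.036 ]
 [ 0.4638 -0.2979  0.036 ]
 [ 0.4895 -0.0593  0.036 ]] [ 0.502638   -0.18169171  0.036     ] -0.11039970701203106 -0.10721059071954397 0.2388774725117955 0.0527360574408583
rack scene [[ 0.5149 -0.2998  0.036 ]
 [ 0.551  -0.0553  0.036 ]
 [ 0.5009 -0.0555  0.036 ]] mid of opp corners [ 0.50787802 -0.17761299  0.036     ]
handle [[ 0.5157 -0.1655  0.128 ]
 [ 0.5131 -0.2006  0.128 ]
 [ 0.4925 -0.1983  0.128 ]
 [ 0.4951 -0.164   0.128 ]] [ 0.50409262 -0.18208917  0.128     ]
handle scene top [[ 0.50752925 -0.17857489  0.128     ]]
[[0.49492075 0.22363987 0.048     ]]
```

Both views agree to within about 3 mm, and the vector from orange to slot matches in each. Next I'll plan the approach to the front of the drawer.

```bash
cat >> h.py <<'E'
def plan(tgt,yaw,n,jaw):
    o=bot.get_obs(); p=np.array(o['tcp_pos']); y=o['tcp_rot'][2]
    dy=(yaw-y+np.pi)%(2*np.pi)-np.pi; rows=[]
    for i in range(n):
        a=np.array([[np.cos(y),np.sin(y),0],[np.sin(y),-np.cos(y),0],[0,0,-1]])
        d=np.round(a@((np.array(tgt)-p)/(n-i))*100,2); t=round(-np.degrees(dy)/n,1)
        rows.append([jaw,list(map(float,d)),float(t)]); p=p+a.T@d/100; y+=dy/n
    print(rows)
RC=np.array([.6295,.1504]); RY=-.0865
def rd(x,y): return RC+[x*np.cos(RY)-y*np.sin(RY),x*np.sin(RY)+y*np.cos(RY)]
E
python3 - <<'E'
from h import *
x,y=rd(-.18,.055); print(x,y); plan([x,y,.22],-np.pi/2+RY,10,0)
E
```

```text
0.45492455214263006 0.22074495721371026
[[0, [3.61, 3.21, 0.72], 7.6], [0, [4.0, 2.7, 0.72], 7.6], [0, [4.32, 2.14, 0.72], 7.6], [0, [4.57, 1.55, 0.72], 7.6], [0, [4.74, 0.93, 0.72], 7.6], [0, [4.82, 0.29, 0.72], 7.6], [0, [4.81, -0.35, 0.72], 7.6], [0, [4.72, -0.99, 0.73], 7.6], [0, [4.55, -1.61, 0.72], 7.6], [0, [4.3, -2.19, 0.73], 7.6]]
```

Request:
{"api": "servo_tool", "payload": {"deltas": [[0,[3.6,3.2,0.7],7.6],[0,[4.0,2.7,0.7],7.6],[0,[4.3,2.1,0.7],7.6],[0,[4.6,1.6,0.7],7.6],[0,[4.7,0.9,0.7],7.6],[0,[4.8,0.3,0.7],7.6],[0,[4.8,-0.4,0.7],7.6],[0,[4.7,-1.0,0.7],7.6],[0,[4.6,-1.6,0.7],7.6],[0,[4.3,-2.2,0.7],7.6]]}}

```text
time_s: 1.8
tcp_pos: [0.4569, 0.2203, 0.2224]
tcp_rot: [-3.141, 0.001, -1.656]
force: [1.7, 1.1, 0.6]
width: 0.0136
grip_force: 0.0
```

```bash
python3 - <<'E'
from h import *
o=bot.get_obs(); print(o['time_s'],o['tcp_pos'],o['tcp_rot'],o['joint_pos'],o['width'])
x,y=rd(-.18,.055); plan([x,y,.111],-np.pi/2+RY,4,0)
E
```

```text
1.8 [0.45690644 0.22030968 0.22239177] [-3.14082416e+00  8.65772781e-04 -1.65620409e+00] [ 8.37111316e-01  1.41871352e-01 -4.52317837e-01  1.08484873e-04
 -9.75452984e-01 -9.22580193e-01] 0.01364680787970637
[[0, [-0.01, 0.05, 2.78], 0.0], [0, [-0.01, 0.05, 2.79], 0.0], [0, [-0.0, 0.05, 2.78], 0.0], [0, [-0.01, 0.05, 2.79], 0.0]]
```

Request:
{"api": "servo_tool", "payload": {"deltas": [[0,[0,0,2.8],0],[0,[0,0,2.8],0],[0,[0,0,2.8],0],[0,[0,0,2.7],0],[0,[0,0,0],0],[0,[0,-1,0],0],[0,[0,-1,0],0],[0,[0,-1,0],0],[0,[0,-1,0],0]]}}

```text
time_s: 2.7
tcp_pos: [0.4976, 0.2193, 0.1124]
tcp_rot: [-3.14, 0.002, -1.651]
force: [-2.0, 1.0, 2.1]
width: 0.0006
grip_force: 1.3
```

Request:
{"api": "servo_tool", "payload": {"deltas": [[0,[0,-0.5,0],0],[0,[0,-0.5,0],0],[0,[0,-0.3,0],0],[0,[0,-0.3,0],0]]}}

```text
time_s: 3.1
tcp_pos: [0.5122, 0.2174, 0.1112]
tcp_rot: [3.141, -0.0, -1.651]
force: [-2.5, 0.6, 1.7]
width: 0.0005
grip_force: 1.0
```

Request:
{"api": "servo_tool", "payload": {"deltas": [[0,[0,-0.3,0],0],[0,[0,-0.3,0],0],[0,[0,-0.2,0],0]]}}

```text
time_s: 3.4
tcp_pos: [0.5201, 0.2167, 0.1111]
tcp_rot: [3.141, -0.0, -1.651]
force: [-2.0, 0.0, 2.0]
width: 0.0007
grip_force: 1.0
```

Request:
{"api": "servo_tool", "payload": {"deltas": [[0,[0,-0.2,0],0],[0,[0,0,0],0]]}}

```text
time_s: 3.6
tcp_pos: [0.5223, 0.2166, 0.1111]
tcp_rot: [-3.142, -0.0, -1.651]
force: [-1.1, -0.0, -1.0]
width: 0.0007
grip_force: 0.0
```

Request:
{"api": "servo_tool", "payload": {"deltas": [[0,[0,-0.3,0],0],[0,[0,-0.3,0],0],[0,[0,0,0],0]]}}

```text
time_s: 3.9
tcp_pos: [0.5233, 0.2164, 0.1109]
tcp_rot: [3.134, -0.002, -1.652]
force: [-29.9, 11.1, 18.2]
width: 0.0004
grip_force: 16.8
```

Request:
{"api": "servo_tool", "payload": {"deltas": [[0,[0,1.0,0],0],[0,[0,2.5,0],0],[0,[0,0,-4],0],[0,[0,0,-5],0],[0,[0,0,-5],0],[0,[0,0,0],0]]}}

```text
time_s: 4.5
tcp_pos: [0.496, 0.2208, 0.2587]
tcp_rot: [-3.132, 0.008, -1.65]
force: [-0.3, 0.4, -0.2]
width: 0.0005
grip_force: 0.0
```

```bash
python3 - <<'E'
from h import *
o=bot.get_obs(); print(o['time_s'],o['tcp_pos'],o['tcp_rot'],o['force'])
cv2.imwrite('pics/top1.png',bot.get_image('top')[:,:,::-1])
plan([.505,-.18,.25],-np.pi/2-.1088,10,5)
E
```

```text
4.5 [0.49597679 0.22080564 0.25870093] [-3.13164678  0.00773477 -1.64982118] [-0.34813943  0.40863337 -0.21082299]
[[5, [3.98, -0.42, 0.05], 0.2], [5, [3.98, -0.44, 0.05], 0.2], [5, [3.98, -0.45, 0.05], 0.2], [5, [3.98, -0.46, 0.05], 0.2], [5, [3.97, -0.47, 0.05], 0.2], [5, [3.97, -0.48, 0.05], 0.2], [5, [3.97, -0.49, 0.05], 0.2], [5, [3.97, -0.5, 0.05], 0.2], [5, [3.97, -0.51, 0.06], 0.2], [5, [3.97, -0.53, 0.05], 0.2]]
```

Request:
{"api": "servo_tool", "payload": {"deltas": [[5,[4.0,-0.4,0.1],0.2],[5,[4.0,-0.4,0.1],0.2],[5,[4.0,-0.4,0.1],0.2],[5,[4.0,-0.5,0],0.2],[5,[4.0,-0.5,0],0.2],[5,[4.0,-0.5,0],0.2],[5,[4.0,-0.5,0],0.2],[5,[4.0,-0.5,0],0.2],[5,[3.9,-0.5,0],0.2],[5,[3.8,-0.5,0],0.2]]}}

```text
time_s: 5.55
tcp_pos: [0.5011, -0.1824, 0.247]
tcp_rot: [3.14, -0.0, -1.687]
force: [1.4, 0.7, 0.2]
width: 0.0501
grip_force: 0.0
```

```bash
python3 - <<'E'
from h import *
o=bot.get_obs(); print(o['time_s'],o['tcp_pos'],o['tcp_rot'],o['width'])
plan([.505,-.18,.16],-np.pi/2-.1088,5,5)
a=bot.get_image('top')[:,:,::-1]; s=bot.get_image('scene')[:,:,::-1]
up=lambda im,x0,y0,x1,y1,f:cv2.resize(im[y0:y1,x0:x1],None,fx=f,fy=f,interpolation=cv2.INTER_CUBIC)
B=np.zeros((600,800,3),np.uint8); B[:300,:400]=up(a,220,130,320,205,4);B[300:600,:400]=up(a,350,170,450,245,4)
B[:600,400:800]=up(s,240,60,440,360,2)
cv2.imwrite('pics/m2.png',B)
E
```

```text
5.55 [ 0.50113928 -0.18239991  0.24703086] [ 3.14018328e+00 -5.70026265e-05 -1.68663945e+00] 0.050063276773823245
[[5, [-0.06, -0.07, 1.74], -0.1], [5, [-0.06, -0.07, 1.74], -0.1], [5, [-0.05, -0.07, 1.74], -0.1], [5, [-0.06, -0.07, 1.74], -0.1], [5, [-0.05, -0.08, 1.74], -0.1]]
```

View pics/m2.png

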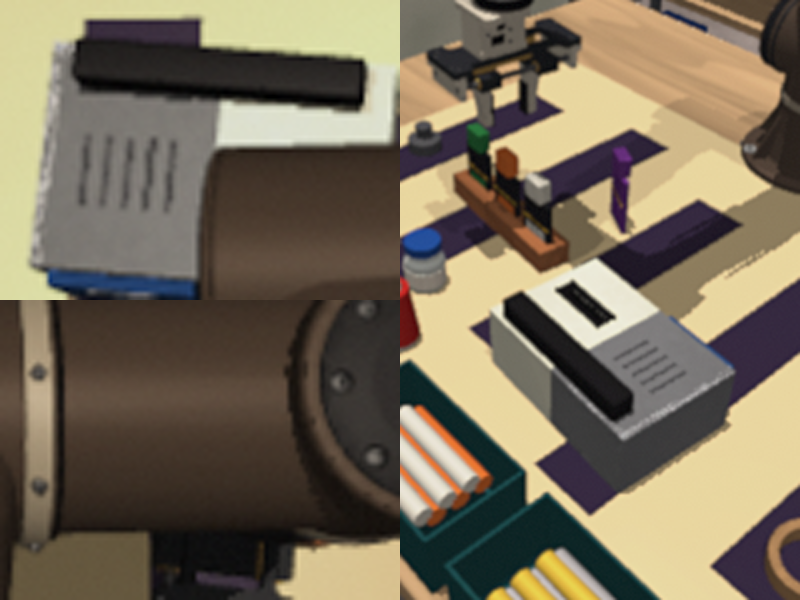

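The drawer is shut: only a thin blue edge shows in front of the case. The gripper is above the rack and the plates haven't moved. Descending onto orange.

Request:
{"api": "servo_tool", "payload": {"deltas": [[5,[-0.1,-0.1,1.7],0],[5,[-0.1,-0.1,1.7],0],[5,[0,-0.1,1.7],0],[5,[0,-0.1,1.8],0],[5,[0,0,1.8],0],[5,[0,0,0],0]]}}

```text
time_s: 6.25
tcp_pos: [0.5041, -0.1787, 0.1581]
tcp_rot: [3.136, -0.0, -1.687]
force: [-1.2, -0.3, 0.0]
width: 0.0499
grip_force: 0.0
```

Request:
{"api": "servo_tool", "payload": {"deltas": [[1.8,[0,0,0],0],[1.8,[0,0,0],0],[1.8,[0,0,0],0],[1.8,[0,0,0],0],[1.8,[0,0,0],0],[1.8,[0,0,0],0],[1.8,[0,0,0],0],[1.8,[0,0,0],0]], "newtons": 12}}

```text
time_s: 7.05
tcp_pos: [0.5061, -0.1792, 0.1617]
tcp_rot: [-3.141, -0.0, -1.686]
force: [-1.4, 1.7, 6.0]
width: 0.0198
grip_force: 12.0
```

Request:
{"api": "servo_tool", "payload": {"deltas": [[1.8,[0,0,0],0],[1.8,[0,0,0],0]], "newtons": 20}}

```text
time_s: 7.25
tcp_pos: [0.5061, -0.1792, 0.1617]
tcp_rot: [-3.141, -0.0, -1.686]
force: [-2.2, 0.7, 7.5]
width: 0.0202
grip_force: 20.0
```

Request:
{"api": "servo_tool", "payload": {"deltas": [[1.8,[0,0,-1],0],[1.8,[0,0,-2],0],[1.8,[0,0,-2],0],[1.8,[0,0,-2],0],[1.8,[0,0,-2],0],[1.8,[0,0,-2],0],[1.8,[0,0,-2],0],[1.8,[0,0,0],0],[1.8,[0,0,0],0]]}}

```text
time_s: 8.15
tcp_pos: [0.506, -0.1791, 0.2915]
tcp_rot: [-3.141, 0.001, -1.686]
force: [-0.7, -0.2, -1.2]
width: 0.02
grip_force: 20.0
```

```bash
python3 - <<'E'
from h import *
o=bot.get_obs(); print(o['time_s'],o['tcp_pos'],o['tcp_rot'],o['width'],o['force'],o['grip_force'])
plan([.609,.0927,.29],-np.pi/2-.0865,10,1.8)
E
```

```text
8.15 [ 0.50596312 -0.17906016  0.29153225] [-3.14060868e+00  5.07058930e-04 -1.68634791e+00] 0.02000369954877829 [-0.74660054 -0.15017474 -1.2334516 ] 19.999550879001617
[[1.8, [-2.82, -0.71, 0.02], -0.2], [1.8, [-2.82, -0.72, 0.01], -0.2], [1.8, [-2.81, -0.73, 0.02], -0.2], [1.8, [-2.81, -0.73, 0.01], -0.2], [1.8, [-2.81, -0.74, 0.02], -0.2], [1.8, [-2.81, -0.75, 0.01], -0.2], [1.8, [-2.8, -0.76, 0.02], -0.2], [1.8, [-2.8, -0.77, 0.01], -0.2], [1.8, [-2.8, -0.78, 0.02], -0.2], [1.8, [-2.81, -0.78, 0.01], -0.2]]
```

Request:
{"api": "servo_tool", "payload": {"deltas": [[1.8,[-2.0,-0.7,0],-0.1],[1.8,[-2.9,-0.7,0],-0.1],[1.8,[-2.9,-0.7,0],-0.1],[1.8,[-2.9,-0.7,0],-0.1],[1.8,[-2.9,-0.7,0],-0.1],[1.8,[-2.9,-0.8,0],-0.1],[1.8,[-2.9,-0.8,0],-0.1],[1.8,[-2.9,-0.8,0],-0.1],[1.8,[-2.9,-0.8,0],-0.2],[1.8,[-2.9,-0.8,0],-0.3]]}}

```text
time_s: 9.15
tcp_pos: [0.6104, 0.0933, 0.2898]
tcp_rot: [3.14, -0.001, -1.663]
force: [-0.2, -1.6, -1.2]
width: 0.0194
grip_force: 20.0
```

Request:
{"api": "servo_tool", "payload": {"deltas": [[1.8,[0,0,0],0],[1.8,[0,0,0],0],[1.8,[0,0,0],0]]}}

```text
time_s: 9.45
tcp_pos: [0.6101, 0.0916, 0.2904]
tcp_rot: [3.14, -0.001, -1.664]
force: [-0.4, -0.1, -1.1]
width: 0.0198
grip_force: 20.0
```

```bash
python3 - <<'E'
from h import *
o=bot.get_obs(); print(o['time_s'],o['tcp_pos'],o['tcp_rot'],o['width'],o['force'],o['grip_force'])
a=bot.get_image('top')[:,:,::-1]; s=bot.get_image('scene')[:,:,::-1]
cv2.imwrite('pics/top3.png',a);cv2.imwrite('pics/scene3.png',s)
up=lambda im,x0,y0,x1,y1,f:cv2.resize(im[y0:y1,x0:x1],None,fx=f,fy=f,interpolation=cv2.INTER_CUBIC)
B=np.zeros((600,800,3),np.uint8); B[:300,:320]=up(a,240,130,320,205,4)
B[:560,320:800]=up(s,280,120,400,260,4)
B[300:600,:320]=up(a,200,80,440,305,1.334)[:300,:320]
cv2.imwrite('pics/m3.png',B)
E
```

```text
9.45 [0.61009095 0.09162949 0.29037672] [ 3.14015154e+00 -7.07361010e-04 -1.66384642e+00] 0.01979791217153553 [-0.41224855 -0.07589555 -1.06235594] 19.999451637268066
```

View pics/m3.png

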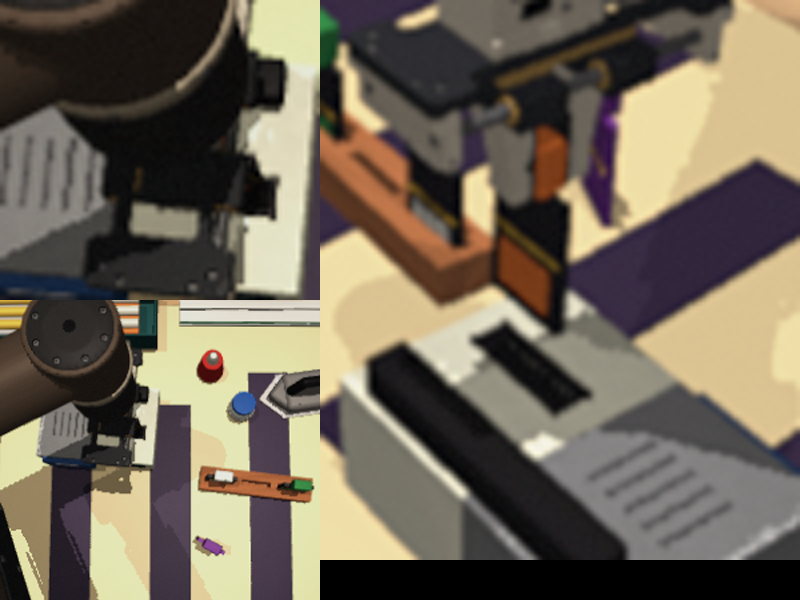

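The plate hangs upright over the slot: its foot is about 4 cm above the collar, and the foot corner is at about (560,332) in the zoom. I'll lower it to just above the rim and compare against a projected wireframe.

Request:
{"api": "servo_tool", "payload": {"deltas": [[1.8,[0,0,1],0],[1.8,[0,0,1],0],[1.8,[0,0,0.8],0],[1.8,[0,0,0],0],[1.8,[0,0,0],0],[1.8,[0,0,0],0]]}}

```text
time_s: 10.15
tcp_pos: [0.6109, 0.0923, 0.2634]
tcp_rot: [-3.141, 0.0, -1.663]
force: [0.2, 0.8, -0.6]
width: 0.0197
grip_force: 20.0
```

```bash
cat > ov.py <<'E'
from h import *
o=bot.get_obs(); p=o['tcp_pos']; print(o['time_s'],p,o['tcp_rot'],o['force'])
s=bot.get_image('scene')[:,:,::-1]; K=10; x0,y0=318,158
B=cv2.resize(s[y0:y0+60,x0:x0+75],None,fx=K,fy=K,interpolation=cv2.INTER_CUBIC)
def W(c,yaw,pts):
    a=np.array([[np.cos(yaw),-np.sin(yaw)],[np.sin(yaw),np.cos(yaw)]]); q=np.array(pts,float); q[:,:2]=q[:,:2]@a.T+c; return q
def draw(q,col):
    u=((proj('scene',q)-[x0,y0]+.5)*K-.5); print(u.round(0).tolist()); cv2.polylines(B,[np.int32(u.round())],False,col,1)
f=p[2]-.1557; yw=o['tcp_rot'][2]+np.pi/2
draw(W(p[:2],yw,[(.004,-.03,f+.05),(.004,-.03,f),(.004,.03,f),(.004,.03,f+.05),(.004,-.03,f+.05)]),(255,255,0))
draw(W(np.array([.609,.0927]),RY,[(-.009,-.035,.094),(.009,-.035,.094),(.009,.035,.094),(-.009,.035,.094),(-.009,-.035,.094)]),(255,0,255))
import sys; cv2.imwrite(sys.argv[1],B)
E
python3 ov.py pics/ov1.png
```

```text
10.15 [0.61087255 0.09228474 0.26344635] [-3.14111167e+00  6.86985646e-05 -1.66331740e+00] [ 0.16694395  0.75947525 -0.59196868]
[[57.0, 261.0], [52.0, 427.0], [209.0, 566.0], [220.0, 399.0], [57.0, 261.0]]
[[88.0, 437.0], [28.0, 465.0], [211.0, 628.0], [272.0, 597.0], [88.0, 437.0]]
```

View pics/ov1.png

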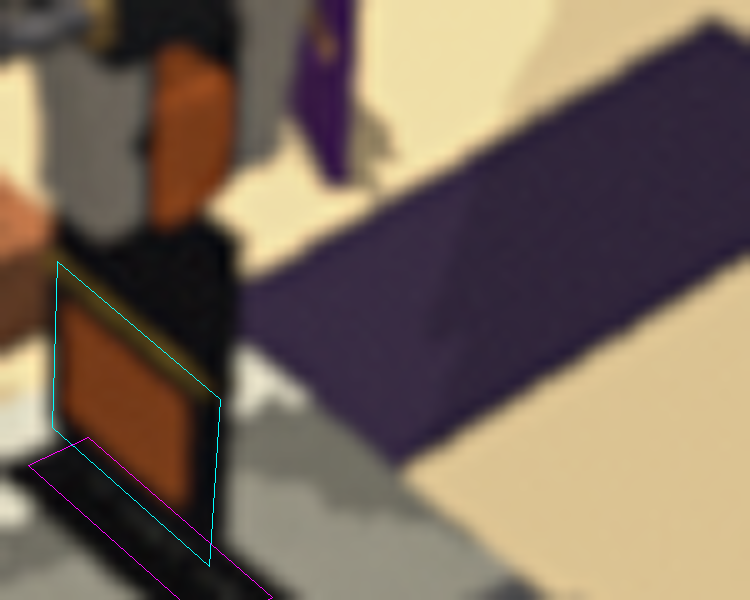

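The wireframe agrees with the image to within about 3 mm. The bias-free relative estimate, grasp pose plus the image-measured orange-to-slot vector, puts the target TCP at (0.6095, 0.0936). I'll nudge there and enter the flare gently.

Request:
{"api": "servo_tool", "payload": {"deltas": [[1.8,[-0.1,0.1,0],0],[1.8,[0,0,0.5],0],[1.8,[0,0,0.5],0],[1.8,[0,0,0.3],0],[1.8,[0,0,0.3],0],[1.8,[0,0,0],0]]}}

```text
time_s: 10.8
tcp_pos: [0.6097, 0.0934, 0.2467]
tcp_rot: [3.141, -0.0, -1.663]
force: [-0.7, 0.7, -0.9]
width: 0.02
grip_force: 20.0
```

Request:
{"api": "servo_tool", "payload": {"deltas": [[1.8,[0,0,0.3],0],[1.8,[0,0,0.3],0],[1.8,[0,0,0.3],0],[1.8,[0,0,0],0]]}}

```text
time_s: 11.2
tcp_pos: [0.6099, 0.0937, 0.2378]
tcp_rot: [-3.141, 0.001, -1.663]
force: [-0.1, 2.9, -1.3]
width: 0.0198
grip_force: 20.0
```

Request:
{"api": "servo_tool", "payload": {"deltas": [[1.8,[-0.1,0,0.3],0],[1.8,[0,0,0.4],0],[1.8,[0,0,0.4],0],[1.8,[0,0,0],0]]}}

```text
time_s: 11.6
tcp_pos: [0.6095, 0.0942, 0.2261]
tcp_rot: [3.14, -0.001, -1.664]
force: [-0.7, 1.6, -1.2]
width: 0.0198
grip_force: 20.0
```

Request:
{"api": "servo_tool", "payload": {"deltas": [[1.8,[0,0,0.5],0],[1.8,[0,0,0.5],0],[1.8,[0,0,0.5],0],[1.8,[0,0,0.5],0],[1.8,[0,0,0.3],0],[1.8,[0,0,0],0],[1.8,[0,0,0],0]]}}

```text
time_s: 12.3
tcp_pos: [0.6098, 0.0943, 0.2041]
tcp_rot: [3.141, -0.0, -1.663]
force: [0.4, -0.7, -1.5]
width: 0.0199
grip_force: 20.0
```

```bash
python3 ov.py pics/ov2.png
```

```text
12.3 [0.60976179 0.09427282 0.20407742] [ 3.14130553e+00 -2.38307333e-04 -1.66341992e+00] [ 0.44016624 -0.69570976 -1.4810447 ]
[[61.0, 459.0], [56.0, 613.0], [207.0, 754.0], [217.0, 599.0], [61.0, 459.0]]
[[88.0, 437.0], [28.0, 465.0], [211.0, 628.0], [272.0, 597.0], [88.0, 437.0]]
```

View pics/ov2.png

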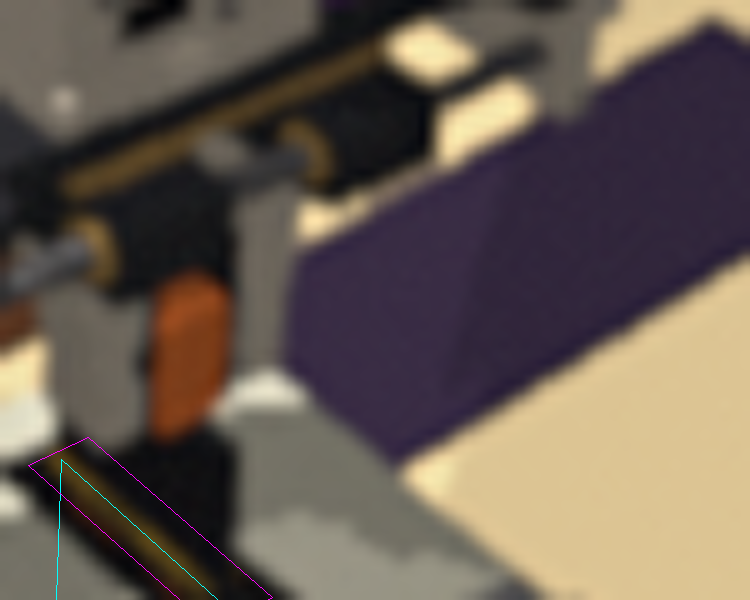

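The plate is in the slot, with the yellow line at about (125,525) in the zoom. It sits roughly 4 mm above the rim, with a thin strip of the swatch still visible under it. Lowering the last 4 mm.

Request:
{"api": "servo_tool", "payload": {"deltas": [[1.8,[0,0,0.2],0],[1.8,[0,0,0.2],0],[1.8,[0,0,0],0],[1.8,[0,0,0],0],[1.8,[0,0,0],0],[1.8,[0,0,0],0]]}}

```text
time_s: 12.95
tcp_pos: [0.6099, 0.0943, 0.2002]
tcp_rot: [-3.142, 0.0, -1.663]
force: [-0.2, -0.3, -1.0]
width: 0.02
grip_force: 20.0
```

```bash
python3 ov.py pics/ov3.png; python3 - <<'E'
from h import *
a=bot.get_image('top')[:,:,::-1]; o=cv2.imread('pics/top0.png'); s=bot.get_image('scene')[:,:,::-1]
B=np.zeros((600,800,3),np.uint8); B[:300,:400]=cv2.resize(cv2.imread('pics/ov3.png')[300:600,50:450],(400,300))
B[300:600,:480]=cv2.resize(a,(480,300)); B[:300,400:800]=cv2.resize(s[60:360,220:620],(400,300))
cv2.imwrite('pics/m4.png',B)
E
```

```text
12.95 [0.60985332 0.09428704 0.20022737] [-3.14150322e+00  3.14834195e-06 -1.66347210e+00] [-0.17423788 -0.28641832 -1.00968622]
[[60.0, 471.0], [55.0, 625.0], [206.0, 766.0], [216.0, 611.0], [60.0, 471.0]]
[[88.0, 437.0], [28.0, 465.0], [211.0, 628.0], [272.0, 597.0], [88.0, 437.0]]
```

View pics/m4.png

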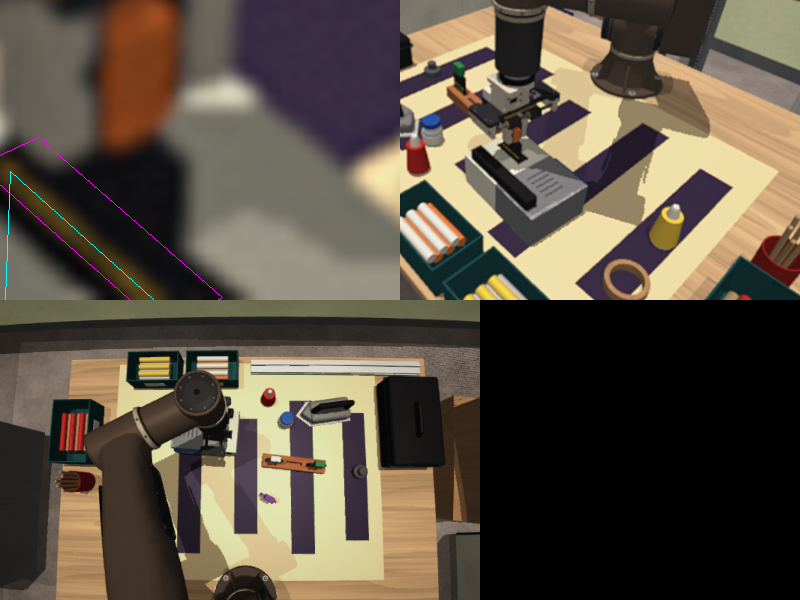

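The yellow line now lies level with the collar rim, with no strip of swatch left below it. Forces are about 1 N, the plate is gripped at 20 N, and the other things are in place. Handing in.

```bash
python3 -c "
from plant import bot
print(bot.job_done())"
```

```text
the job is handed in; nothing more can be done
None
```

The blue drawer is shut, and I handed in the job with the orange plate still gripped upright in the slot, its yellow line level with the rim to within about 2 mm and only about 1 N on the wrist; no verdict came back.

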